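# Sweep the brass offcuts off the engraving board

### The job

Clear the engraving board: with your fingertips, sweep the three small brass offcuts (disc, square and bar) off the edge of the dark board into the red scrap tray alongside it. Do not lift any offcut off the board, and leave the copper cup standing where it is on the board. The copper blanks in the green tray and everything else on the bench stay undisturbed.

Things in the scene. Friction and masses are not known exactly. Their poses are not given: they have to be found in the camera images.
- board: Dark wooden engraving board fixed to the bench: 240 mm along its own x, 220 mm along its own y, 30 mm thick. Origin at the centre of its underside, on the bench; its flat top is 30 mm above the bench, without any rim. Its position and yaw vary a little.
- scrap_tray: Red open tray fixed to the bench right against one of the two y edges of the board (1 mm gap), on the +y or the -y side of it, parallel to the board. 240 mm along x, 112 mm along y, 24 mm high, so its rim lies 6 mm below the top of the board; walls and floor 5 mm thick. Origin at the centre of its underside, 167 mm from the board's origin along the board's y axis.
- blank_tray: Green open tray, the same size as the red one, fixed against the other y edge of the board. It holds two good copper blanks and is not to receive offcuts. Origin at the centre of its underside.
- disc: Loose round brass offcut, 28 mm diameter, 10 mm thick, about 50 g, lying flat on the board. Origin at the centre of its underside.
- square: Loose square brass offcut, 26 x 26 mm, 10 mm thick, about 55 g, lying flat on the board at any yaw. Origin at the centre of its underside.
- bar: Loose brass bar offcut, 36 mm along its x, 16 mm along its y, 10 mm thick, about 50 g, lying flat on the board at any yaw. Origin at the centre of its underside. The three offcuts and the cup stand in random order in four lanes that run along the board's y, about 58 mm apart (at least 50 mm from one centre to the next along the board's x).
- cup: Finished copper cup, rim 40 mm across, 45 mm high, about 130 g, standing loose on the board among the offcuts. Origin at the centre of its underside. Not to be disturbed.
- blank0: Loose round copper blank, 50 mm diameter, 6 mm thick, lying in the green tray. Origin at the centre of its underside. Leave alone.
- blank1: Second copper blank, like the first. Leave alone.
- hammer: Loose small hammer with a wooden handle, 240 mm long, lying on the bench at the robot's left of the board and trays; origin under the handle's middle. Leave alone.
- polish: Loose amber jar with a yellow cap, 60 mm diameter, 110 mm high, on the bench at the robot's right. Origin at the centre of its underside. Leave alone.
- bowl: Loose brass bowl, 120 mm across, 45 mm high, on the bench at the robot's right. Origin at the centre of its underside. Leave alone.

How it is judged:
By the outcome, as a careful person would: the job done as asked, in the order asked, and still so for the second after the job is handed in, with the robot touching nothing.
It also fails if it takes over 64 s, if anything falls off the work surface, if the arm or the gripper's body presses on something with over 40 N, if the wrist force passes 120 N, or if a joint passes its speed limit or range.

### The arm

A 6-joint arm with a two-finger parallel gripper is mounted at the origin on the work surface. World frame = base frame: x ahead of the robot, y to its left, z up, the work surface at z = 0. Lengths are in m, angles in rad, forces in N, time in s.
With the tool pointing down it reaches from about 0.3 to 0.775 m from the base axis. Payload 14.6 kg.
Tool frame: the origin (TCP) lies midway between the tips of the shut fingers; the grasp point (between the pads) lies 19 mm behind it (ctrl.tcp_to_grasp is the z of the grasp point in the tool frame, in m); z points along the fingers, y is the line along which they close (so a half turn about z gives the same grasp; the last joint's range is limited). The gripper opens to 94 mm and grips with 3 to 60 N. Pads are 16 mm wide; open, the fingers measure 119 mm over their backs; the gripper's body (75 mm by 177 mm) begins 78 mm behind the grasp point.
Start: joints at [1.229, 0.3, 1.521, -0, 1.321, -0.067], TCP at [0.149, 0.529, 0.205] pointing down, gripper open.
Joint ranges: [-3.03, 3.03], [-0.79, 2.21], [0.23, 2.52], [-1.04, 4.18], [0, 3.07], [-2.55, 2.55]. Speed limits (rad/s): [2.22, 2.22, 2.57, 3.14, 3.14, 3.14].

### API

Orientations are given as [roll, pitch, yaw] about the fixed x, y, z axes, in that order (R = Rz(yaw) Ry(pitch) Rx(roll)).
In Python, from station import monitor, camera, ctrl gives the robot as it stands.
- The arm moves only by the tool apply_moves, never from a script. Its argument "plan" is one flat list of numbers, 4 for each row, row after row: the shift along the tool's x, y, z in mm, then the turn about the tool's z in rad. In form: [dx, dy, dz, spin, dx, dy, dz, spin, ...]. A call has 1 to 20 rows; each row shifts and turns the commanded pose from where the row before left it, along the tool's axes as they then stand; what a row does not reach is not made up. A row lasts 1/10 s, in which the tool goes at most 50 mm and 8.59 degrees, less where a joint would pass 70% of its speed; a pose out of reach is approached as far as the arm can. A call is refused whole if a number of a shift passes 50 or a number of a turn 0.15, either way. A call with a gripper value outside its range is refused whole. "hand" is the gripper command: -1 is shut, 1 is fully open, values between are in proportion, set as the call begins (left out, the last holds). The fingers move at their own pace and stop on an object; "squeeze" is the grip in N (left out, the last holds). Time passes only in rows, so rows that do not move let the fingers close. It gives the time, the measured TCP pose, the force, the opening and the grip force at its end, in the units of the state.
- monitor.get_obs(): the state, without advancing time (a new reading comes with each control period).
- camera(name): name is "scene" or "side" or "wrist"; returns a dict with "image" (400x640x3 uint8, red, green, blue), "range_z" (400x640 float32, m along the optical axis (not along the pixel's ray), 0 where there is no reading), "mtx" (3x3 intrinsics, pixels), "rvec" (rotation vector, rad) and "tvec" (3), from world to camera coordinates, as OpenCV has them. Camera axes: x right, y down, z forward; pixel columns grow to the right and rows downward; lengths in m; the calibration is good to about 2 mm. A picture is of the moment at which its call begins.
- ctrl.hand_in(): hands the job in; it is judged then, once.
The state is a dict: "time_s": time; "qpos": joint angles; "joint_vel": joint speeds; "tau": joint torques, N m; "ee_pos": TCP position; "eef_rot": TCP orientation; "force": force on the tool from outside, world axes, zero at the start; "moment": the same for the moment, N m; "grip_width": finger opening in m; "grip_force": force on a finger pad.
Only numpy, scipy, OpenCV 4.12 (cv2) and the standard library are available. Lean on these libraries where they do the work, as an engineer would, in place of code of your own. Each camera call takes 0.05 s, during which the arm holds its last target. There are 200 camera calls.

## Working session

There is one attempt and no reset: what is moved stays moved. The work goes in short steps, Python scripts to look and compute and a tool call to move; the robot and the scene stay as the last step left them, time stands still between calls to the robot, and variables do not carry over. Pictures are saved under pics/ and viewed, at most 10 in all, crops included, and the job is handed in when it is done.

Besides the shell and the picture viewer there is one more tool, called after "Request:" by a JSON object that holds its "method" and its "body". apply_moves: Moves the arm, as the interface text tells. Its arguments: {"type":"object","properties":{"plan":{"type":"array","items":{"type":"number"}},"hand":{"type":"number"},"squeeze":{"type":"number"}},"required":["plan"]}

```bash
mkdir -p pics
cat > h.py <<'E'
import numpy as np,cv2
from station import monitor,camera,ctrl
def save(c,n): cv2.imwrite('pics/'+n,cv2.cvtColor(c['image'],cv2.COLOR_RGB2BGR))
def world(c):
    K=c['mtx'];R=cv2.Rodrigues(np.array(c['rvec'],float))[0];t=np.array(c['tvec'],float).ravel()
    v,u=np.mgrid[0:400,0:640];z=c['range_z']
    P=np.stack([(u-K[0,2])/K[0,0]*z,(v-K[1,2])/K[1,1]*z,z],-1)-t
    return P@R
E
python3 - <<'E'
from h import *
c=camera('scene');save(c,'s1.png');s=camera('side');save(s,'d1.png')
np.savez('s1.npz',**c);np.savez('d1.npz',**s)
o=monitor.get_obs();print({k:np.round(v,3) for k,v in o.items()})
E
```

```text
{'time_s': np.float64(0.1), 'qpos': array([ 1.229,  0.3  ,  1.522, -0.   ,  1.321, -0.067]), 'joint_vel': array([ 0.001, -0.002, -0.002,  0.001,  0.001,  0.001]), 'tau': array([ 1.0000e-03, -5.3263e+01, -3.5329e+01,  7.1000e-02,  2.3000e-02,
       -0.0000e+00]), 'ee_pos': array([0.149, 0.529, 0.205]), 'eef_rot': array([-3.141, -0.   ,  2.867]), 'force': array([ 0.444, -0.341,  0.171]), 'moment': array([-0.02 ,  0.027,  0.009]), 'grip_force': np.float64(0.0), 'grip_width': np.float64(0.094)}
```

View pics/s1.png

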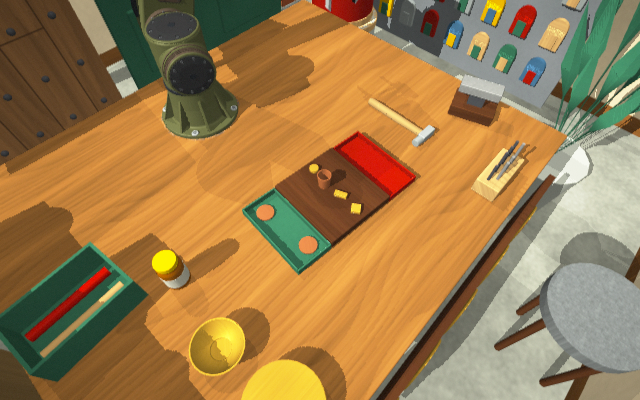

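View pics/d1.png

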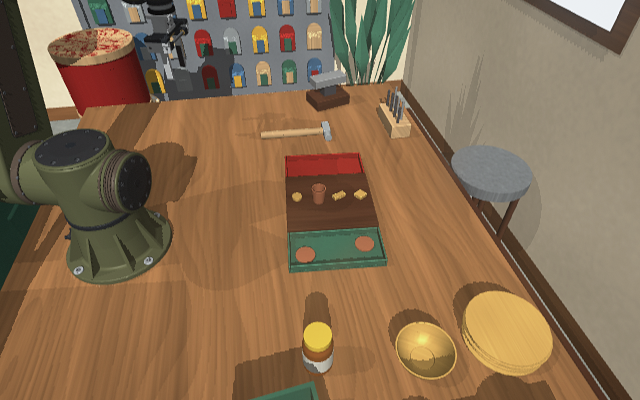

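The scene view shows the red tray at about (375,162) and the green tray at (287,230). On the board are the disc (314,169), cup (324,178), bar (341,195) and square (356,209). Next I'll measure their positions.

Run:
```python
from h import *
for f in ('s1','d1'):
    c=dict(np.load(f+'.npz'));P=world(c);hsv=cv2.cvtColor(c['image'],cv2.COLOR_RGB2HSV);H,S,V=cv2.split(hsv)
    box=(np.zeros(H.shape,bool))
    box=(P[...,0]>.25)&(P[...,0]<.8)&(P[...,1]>-.35)&(P[...,1]<.4)&(c['range_z']>0)
    ms={'red':((H<4)|(H>176))&(S>200)&(P[...,2]<.035),'green':(H>65)&(H<95)&(S>90)&(P[...,2]<.035),
     'brass':(H>19)&(H<32)&(S>130)&(V>90)&(P[...,2]>.03)&(P[...,2]<.05),'tall':(P[...,2]>.045)&(P[...,2]<.09)&(P[...,1]>-.2)&(P[...,1]<.2)}
    for n,m in ms.items():
        k,l,st,ce=cv2.connectedComponentsWithStats((m&box).astype(np.uint8))
        for i in range(1,k):
            if st[i,4]<15: continue
            p=P[l==i]
            if n=='brass':p=p[p[:,2]>.036]
            if len(p)<5: continue
            r=cv2.minAreaRect((p[:,:2]*1000).astype(np.float32))
            print(f,n,st[i,4],ce[i].round(),p.mean(0).round(4),np.round(np.array([*r[0],*r[1],r[2]])),'z',np.percentile(p[:,2],[5,95]).round(3))
    b=box&(abs(P[...,2]-.03)<.004)&(V<110)
    k,l,st,ce=cv2.connectedComponentsWithStats(b.astype(np.uint8));i=1+st[1:,4].argmax()
    p=P[l==i];print(f,'board',st[i,4],cv2.minAreaRect((p[:,:2]*1000).astype(np.float32)))
```

```text
s1 red 2041 [374. 163.] [0.5634 0.2188 0.0101] [565. 209. 113. 239.  85.] z [0.005 0.025]
s1 green 2976 [286. 230.] [ 0.5349 -0.1222  0.0104] [ 532. -122.  111.  239.   84.] z [0.005 0.026]
s1 brass 65 [314. 168.] [0.4613 0.0629 0.0417] [461.  64.  25.  26.  29.] z [0.039 0.044]
s1 brass 78 [340. 194.] [0.5763 0.0477 0.0415] [576.  49.  34.  17.  25.] z [0.037 0.044]
s1 brass 91 [355. 208.] [0.6364 0.0407 0.0413] [635.  42.  25.  28.  36.] z [0.038 0.045]
s1 brass 59 [295. 363.] [ 0.7907 -0.3448  0.0452] [ 788. -343.   24.   13.    1.] z [0.043 0.047]
s1 tall 193 [324. 177.] [0.517  0.0452 0.0645] [518.  44.  37.  39.  83.] z [0.048 0.078]
s1 board 824 ((530.0642700195312, 85.27256774902344), (145.52159118652344, 189.60220336914062), 84.39247131347656)
d1 green 18 [334. 230.] [ 0.5406 -0.0711  0.0242] [541. -72.   5.  32.  88.] z [0.021 0.028]
d1 green 62 [327. 242.] [ 0.5181 -0.0913  0.0074] [518. -97.  53.  27.  70.] z [0.005 0.01 ]
d1 tall 216 [318. 191.] [0.5197 0.0415 0.0656] [520.  43.  38.  39.  38.] z [0.048 0.078]
d1 board 3416 ((550.012939453125, 41.05402374267578), (227.0536346435547, 239.943115234375), 84.09873962402344)
```

Request:
{"method": "apply_moves", "body": {"plan": [0,0,0,0.139,0,0,0,0.139,0,0,0,0.139,0,0,0,0.139,0,0,0,0.139,0,0,0,0.139,0,0,0,0.139,0,0,0,0.139,0,0,0,0.139,0,0,0,0.139,0,0,0,0], "hand": -0.7}}

```text
time_s: 1.2
ee_pos: [0.1492, 0.5292, 0.2052]
eef_rot: [-3.141, 0.001, 1.474]
force: [0.0, -0.6, 0.8]
grip_width: 0.0143
grip_force: 0.0
```

Request:
{"method": "apply_moves", "body": {"plan": [-15,11,0,0,-30,22,0,0,-30,22,0,0,-30,22,0,0,-30,22,0,0,-30,22,0,0,-30,22,0,0,-30,22,0,0,-30,22,0,0,-30,22,0,0,-30,22,0,0,-30,22,0,0,-30,22,0,0,-30,22,0,0,-30,22,0,0,-30,22,0,0,-13,12,0,0,0,0,0,0,0,0,0,0]}}

```text
time_s: 3.1
ee_pos: [0.4554, 0.0206, 0.2052]
eef_rot: [-3.141, -0.0, 1.479]
force: [-0.4, 0.1, -0.0]
grip_width: 0.0141
grip_force: 0.0
```

Run:
```python
from h import *
c=camera('wrist');save(c,'w1.png');np.savez('w1.npz',**c)
o=monitor.get_obs();print(o['time_s'],o['ee_pos'],o['eef_rot'],o['grip_width'],o['force'])
P=world(c);H,S,V=cv2.split(cv2.cvtColor(c['image'],cv2.COLOR_RGB2HSV))
ms={'brass':(H>19)&(H<32)&(S>130)&(V>90)&(P[...,2]>.036)&(P[...,2]<.05),'cup':(P[...,2]>.06)&(P[...,2]<.09),
'board':(abs(P[...,2]-.03)<.004)}
for n,m in ms.items():
    k,l,st,ce=cv2.connectedComponentsWithStats((m&(c['range_z']>0)).astype(np.uint8))
    for i in range(1,k):
        if st[i,4]<60: continue
        p=P[l==i];r=cv2.minAreaRect((p[:,:2]*1000).astype(np.float32))
        print(n,st[i,4],ce[i].round(),np.round([*r[0],*r[1],r[2]]),'z',np.percentile(p[:,2],[5,50,95]).round(4))
```

```text
3.15 [0.45534235 0.02097917 0.20532522] [-3.14117195e+00 -1.25559701e-04  1.47904676e+00] 0.014269543235723357 [ 0.64163618 -0.62406025  0.63024022]
brass 411 [325. 148.] [461.  61.  26.  25.  58.] z [0.0377 0.0391 0.0403]
brass 459 [480. 153.] [637.  39.  26.  24.  34.] z [0.0379 0.0391 0.0402]
brass 377 [427. 152.] [577.  46.  35.  14.  22.] z [0.0378 0.0391 0.0403]
cup 528 [384. 167.] [519.  42.  39.  39.  77.] z [0.0621 0.0733 0.0749]
cup 415 [  6. 258.] [ 79. -31.  70.  24.  69.] z [0.0604 0.0643 0.075 ]
board 34996 [402. 144.] [550.  42. 220. 240.  84.] z [0.0278 0.0291 0.0304]
board 289 [377. 161.] [522.  40.  26.  21.  41.] z [0.0319 0.033  0.0339]
board 101 [  5. 190.] [70. 47.  5. 20. 33.] z [0.0264 0.0296 0.0334]
board 535 [ 33. 225.] [91. -1. 28. 90.  1.] z [0.0263 0.0298 0.0336]
board 220 [ 25. 282.] [ 48. -73.  59.  20.  65.] z [0.0264 0.03   0.0338]
```

View pics/w1.png

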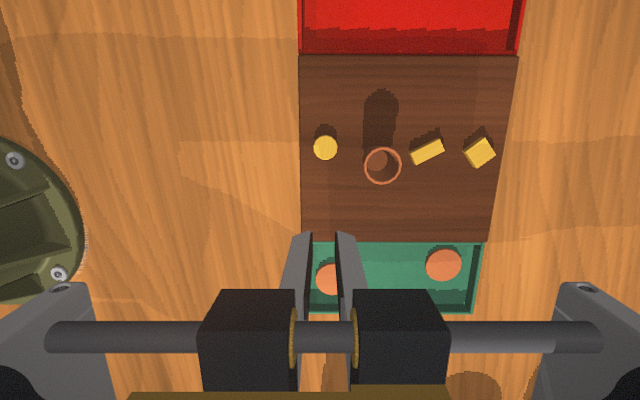

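The wrist view shows the disc (325,148), cup (383,166), bar (427,152) and square (480,153), with the fingers behind the disc's lane. I'll lower and sweep the disc.

Request:
{"method": "apply_moves", "body": {"plan": [-2,1,25,0,0,0,25,0,0,0,25,0,0,0,25,0,0,0,25,0,0,0,20,0,0,0,15,0,0,0,7,0,0,0,4,0,0,0,0,0,0,0,0,0]}}

```text
time_s: 4.25
ee_pos: [0.457, 0.0184, 0.0351]
eef_rot: [3.141, -0.0, 1.477]
force: [-0.2, 0.2, 0.1]
grip_width: 0.0144
grip_force: 0.0
```

Request:
{"method": "apply_moves", "body": {"plan": [4,0,0,0,8,0,0,0,8,0,0,0,8,0,0,0,8,0,0,0,8,0,0,0,8,0,0,0,8,0,0,0,8,0,0,0,8,0,0,0,4,0,0,0,0,0,0,0]}}

```text
time_s: 5.45
ee_pos: [0.4641, 0.0984, 0.0344]
eef_rot: [-3.142, -0.0, 1.477]
force: [0.2, 0.5, 0.5]
grip_width: 0.0143
grip_force: 0.0
```

Run:
```python
from h import *
c=camera('wrist');save(c,'w2.png')
```

```text
(no output)
```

View pics/w2.png

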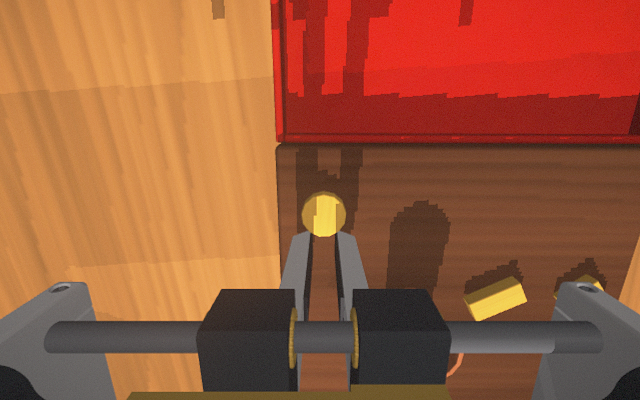

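The disc sits cradled at the fingertips at (324,214), and the tray edge is at row 140. I'll continue over the edge.

Request:
{"method": "apply_moves", "body": {"plan": [4,0,0,0,6,0,0,0,6,0,0,0,6,0,0,0,6,0,0,0,5,0,0,0,5,0,0,0,5,0,0,0,5,0,0,0,5,0,0,0,5,0,0,0,5,0,0,0,5,0,0,0,5,0,0,0,4,0,0,0,0,0,0,0,0,0,-15,0,0,0,-30,0,0,0,-30,0,0,0,0,0]}}

```text
time_s: 7.5
ee_pos: [0.473, 0.1749, 0.113]
eef_rot: [3.136, -0.002, 1.477]
force: [1.0, -0.7, -0.4]
grip_width: 0.014
grip_force: 0.0
```

```bash
cat > look.py <<'E'
import sys
from h import *
c=camera('wrist');save(c,sys.argv[1])
o=monitor.get_obs();p=o['ee_pos']*1000;y=o['eef_rot'][2];print(o['time_s'],p,y,o['force'])
P=world(c)*1000;H,S,V=cv2.split(cv2.cvtColor(c['image'],cv2.COLOR_RGB2HSV))
ms={'brass':(H>19)&(H<32)&(S>130)&(V>90)&(P[...,2]>8)&(P[...,2]<50)&(P[...,0]>400)&(P[...,0]<700)&(P[...,1]>-70)&(P[...,1]<270),'cup':(P[...,2]>60)&(P[...,2]<90)&(P[...,0]>400)}
for n,m in ms.items():
    k,l,st,ce=cv2.connectedComponentsWithStats((m&(c['range_z']>0)).astype(np.uint8))
    for i in range(1,k):
        if st[i,4]<60: continue
        q=P[l==i];r=cv2.minAreaRect(q[:,:2].astype(np.float32));d=np.array(r[0])-p[:2]
        print(n,ce[i].round(),np.round([*r[0],*r[1],r[2]]),'z',np.percentile(q[:,2],[5,50,95]).round(1),'tool dx,dy',np.round([d@[np.cos(y),np.sin(y)],d@[np.sin(y),-np.cos(y)]],1))
E
python3 look.py w3.png
```

```text
7.55 [472.14909997 174.69372534 110.94980157] 1.4766825056237731 [-0.77359823 -0.42197626 -1.00441757]
brass [321. 207.] [472. 173.   8.  15.  88.] z [30.  31.3 32.6] tool dx,dy [-1.5 -0.5]
brass [449. 315.] [587.  51.  12.  14.  20.] z [38.  39.1 40. ] tool dx,dy [-111.9  126. ]
brass [501. 315.] [638.  48.  14.  29.  83.] z [38.2 39.1 40. ] tool dx,dy [-110.2  176.8]
```

View pics/w3.png

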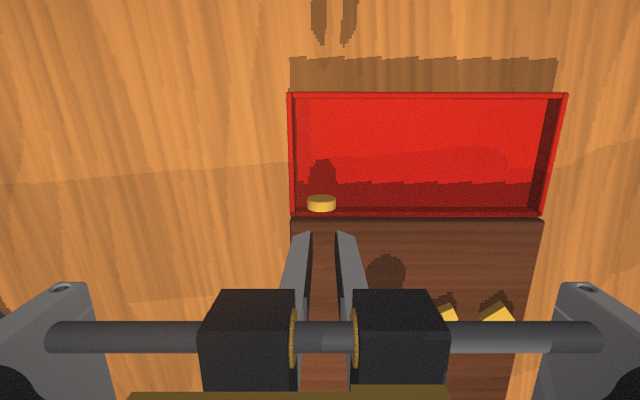

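The disc is in the red tray at (321,203), standing on edge against the near wall. I'll do the bar next and lay the disc flat afterwards.

Request:
{"method": "apply_moves", "body": {"plan": [-10,6,0,0,-20,15,0,0,-20,15,0,0,-20,15,0,0,-20,15,0,0,-20,15,0,0,-20,15,0,0,-20,15,0,0,-10,5,0,0,0,0,15,0,0,0,20,0,0,0,20,0,0,0,15,0,0,0,5,0,0,0,1,0,0,0,0,0,0,0,0,0]}}

```text
time_s: 9.25
ee_pos: [0.5723, 0.0044, 0.0343]
eef_rot: [3.14, -0.0, 1.477]
force: [0.2, 0.5, 0.1]
grip_width: 0.0145
grip_force: 0.0
```

```bash
python3 look.py w4.png
```

```text
9.3 [572.24147867   4.36646865  34.24373888] 1.4768723502896557 [0.18097879 0.15968313 0.53863926]
brass [427. 183.] [637.  39.  26.  26.  33.] z [38. 39. 40.] tool dx,dy [40.8 61.6]
brass [325. 180.] [578.  46.  28.  16.  22.] z [38.  39.  40.1] tool dx,dy [42.4  1.5]
cup [207. 216.] [519.  42.  39.  39.  39.] z [61.5 72.  74.6] tool dx,dy [ 32.4 -56.1]
cup [299. 266.] [563.   8.  10.  21.  31.] z [62.  77.2 88.8] tool dx,dy [ 2.8 -9.1]
cup [348. 266.] [582.   6.  21.  10.  48.] z [61.7 77.  88.8] tool dx,dy [2.7 9.9]
```

Request:
{"method": "apply_moves", "body": {"plan": [4,0,0,0,8,0,0,0,8,0,0,0,8,0,0,0,8,0,0,0,8,0,0,0,8,0,0,0,8,0,0,0,8,0,0,0,8,0,0,0,4,0,0,0,0,0,0,0]}}

```text
time_s: 10.5
ee_pos: [0.5793, 0.0846, 0.0334]
eef_rot: [-3.142, -0.0, 1.477]
force: [-0.5, -0.3, -0.7]
grip_width: 0.0143
grip_force: 0.0
```

```bash
python3 look.py w5.png
```

```text
10.55 [579.29875815  84.17234106  33.38097794] 1.4771174487997363 [-0.61861033 -0.36259867 -0.30452914]
brass [130. 117.] [473. 173.   9.  21.  85.] z [25.8 30.2 32.2] tool dx,dy [  78.8 -114.2]
brass [325. 221.] [582. 102.  17.  14.  76.] z [38. 39. 40.] tool dx,dy [18.1  1.4]
brass [359. 221.] [603. 100.  15.   4.  87.] z [38.  38.9 40. ] tool dx,dy [18.1 22.2]
brass [426. 291.] [645.  46.  11.  26.  51.] z [38. 39. 40.] tool dx,dy [-32.1  69.3]
cup [298. 267.] [571.  88.  10.  21.  31.] z [61.7 77.  88.8] tool dx,dy [ 3.2 -9. ]
cup [349. 266.] [590.  86.  22.  10.  48.] z [61.7 77.4 89. ] tool dx,dy [ 3. 10.]
cup [195. 360.] [502.  37.   4.  13.   9.] z [72.1 73.7 74.7] tool dx,dy [-54.4 -72.6]
```

Request:
{"method": "apply_moves", "body": {"plan": [4,0,0,0,6,0,0,0,6,0,0,0,6,0,0,0,6,0,0,0,5,0,0,0,5,0,0,0,5,0,0,0,5,0,0,0,5,0,0,0,5,0,0,0,5,0,0,0,5,0,0,0,5,0,0,0,4,0,0,0,0,0,0,0,0,0,-15,0,0,0,-30,0,0,0,-30,0,0,0,0,0]}}

```text
time_s: 12.55
ee_pos: [0.5885, 0.1609, 0.1139]
eef_rot: [3.134, -0.002, 1.477]
force: [0.2, 0.3, 0.1]
grip_width: 0.0141
grip_force: 0.0
```

```bash
python3 look.py w6.png
```

```text
12.6 [587.59595726 160.69441963 111.37614696] 1.4765269339093832 [ 0.47567339 -0.03489945 -0.94644865]
brass [327. 180.] [595. 179.  15.  35.  84.] z [12.9 14.  15.1] tool dx,dy [18.7  5.9]
brass [193. 204.] [471. 173.  17.   9.   1.] z [29.3 31.2 32.5] tool dx,dy [   1.1 -117.3]
```

View pics/w6.png

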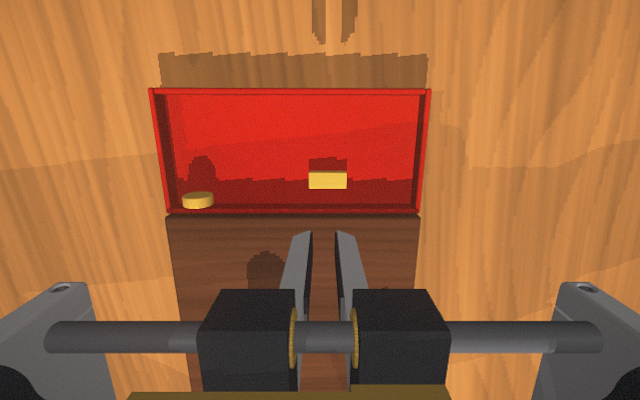

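The bar lies flat in the red tray at (327,180). Now the square.

Request:
{"method": "apply_moves", "body": {"plan": [-10,4,0,0,-20,8,0,0,-20,8,0,0,-20,8,0,0,-20,8,0,0,-20,8,0,0,-20,8,0,0,-20,8,0,0,-8,1,0,0,0,0,15,0,0,0,20,0,0,0,20,0,0,0,15,0,0,0,5,0,0,0,1,0,0,0,0,0,0,0,0,0]}}

```text
time_s: 14.3
ee_pos: [0.6329, -0.0023, 0.0333]
eef_rot: [3.14, -0.0, 1.477]
force: [-0.3, -0.1, -0.0]
grip_width: 0.0138
grip_force: 0.0
```

```bash
python3 look.py w7.png
```

```text
14.35 [632.87871588  -2.33418446  33.27613422] 1.476814778604806 [0.28084562 0.71422899 0.64123849]
brass [327. 181.] [640.  39.  35.  14.  80.] z [38. 39. 40.] tool dx,dy [41.6  2.8]
cup [ 85. 212.] [519.  42.  40.  39.   7.] z [61.2 70.2 74.5] tool dx,dy [  33.4 -117.1]
cup [298. 267.] [624.   1.  10.  21.  32.] z [61.8 76.9 88.6] tool dx,dy [ 2.8 -9.2]
cup [349. 267.] [643.  -0.  21.  10.  47.] z [61.6 77.3 88.9] tool dx,dy [ 2.9 10. ]
```

Request:
{"method": "apply_moves", "body": {"plan": [4,0,0,0,8,0,0,0,8,0,0,0,8,0,0,0,8,0,0,0,8,0,0,0,8,0,0,0,8,0,0,0,8,0,0,0,8,0,0,0,4,0,0,0,0,0,0,0]}}

```text
time_s: 15.55
ee_pos: [0.64, 0.0779, 0.0324]
eef_rot: [-3.142, -0.0, 1.477]
force: [-0.7, -0.1, 0.5]
grip_width: 0.0141
grip_force: 0.0
```

```bash
python3 look.py w8.png
```

```text
15.6 [639.93968317  77.51739833  32.35359566] 1.477101922520574 [1.10800317 0.2738611  0.32478173]
brass [235.  86.] [595. 179.  15.  36.  85.] z [12.9 14.  15.1] tool dx,dy [ 96.8 -54.1]
brass [ 21. 116.] [472. 173.   9.  21.  85.] z [27.9 30.6 32.3] tool dx,dy [  79.7 -176.2]
brass [325. 218.] [643.  97.  35.  14.  80.] z [38. 39. 40.] tool dx,dy [19.2  1.4]
cup [298. 267.] [631.  81.  10.  22.  31.] z [62.1 77.3 88.7] tool dx,dy [ 3.  -9.1]
cup [349. 267.] [650.  80.  21.  10.  48.] z [62.1 77.3 89. ] tool dx,dy [3.3 9.9]
cup [124. 316.] [523.  58.   7.  27.  75.] z [60.3 64.6 70.3] tool dx,dy [ -30.4 -114.4]
cup [127. 365.] [523.  29.  34.  15.  10.] z [61.3 68.9 74.3] tool dx,dy [ -58.8 -112. ]
```

Request:
{"method": "apply_moves", "body": {"plan": [4,0,-1,0,6,0,0,0,6,0,0,0,6,0,0,0,6,0,0,0,5,0,0,0,5,0,0,0,5,0,0,0,5,0,0,0,5,0,0,0,5,0,0,0,5,0,0,0,5,0,0,0,6,0,0,0,6,0,0,0,2,0,0,0,0,0,-15,0,0,0,-30,0,0,0,-30,0,0,0,0,0]}}

```text
time_s: 17.6
ee_pos: [0.6497, 0.1591, 0.1144]
eef_rot: [3.134, -0.002, 1.477]
force: [0.6, 0.8, -0.6]
grip_width: 0.0144
grip_force: 0.0
```

```bash
python3 look.py w9.png
```

```text
17.65 [648.75273279 158.93505765 111.70088726] 1.4765680303948268 [ 0.25891447 -0.41843957 -0.5704802 ]
brass [318. 174.] [649. 184.  25.  25.  48.] z [13.  14.1 15.1] tool dx,dy [24.9 -2.5]
brass [263. 185.] [595. 179.  15.  34.  83.] z [12.9 14.1 15.2] tool dx,dy [ 14.5 -55.1]
brass [127. 208.] [472. 173.   9.  17.  87.] z [29.2 31.1 32.5] tool dx,dy [  -2.6 -177.1]
cup [184. 364.] [510.  32.  13.  33.  44.] z [61.6 70.  74.4] tool dx,dy [-139.1 -126.2]
```

View pics/w9.png

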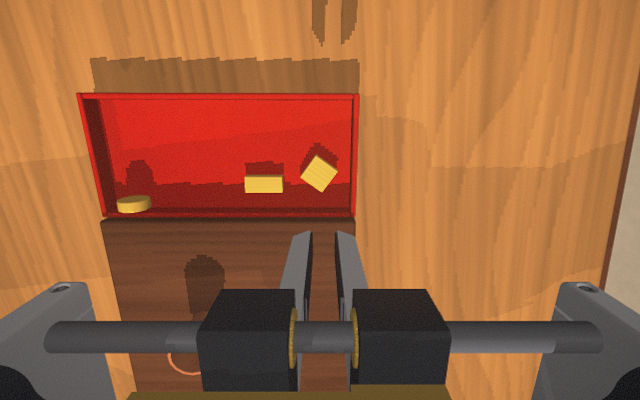

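The bar (263,184) and square (318,174) lie flat in the red tray. The disc (134,204) is in the tray too but still nearly upright against the near wall, so I'll nudge its top with shut fingers to lay it down.

Request:
{"method": "apply_moves", "body": {"plan": [-2,-9,0,0,-2,-14,0,0,-2,-14,0,0,-2,-14,0,0,-2,-14,0,0,-2,-14,0,0,-2,-14,0,0,-2,-14,0,0,-2,-14,0,0,-2,-14,0,0,-2,-14,0,0,-2,-14,0,0,-2,-10,0,0,0,-4,15,0,0,0,20,0,0,0,20,0,0,0,15,0,0,0,6,0,0,0,0,0,0,0,0,0], "hand": -1}}

```text
time_s: 19.65
ee_pos: [0.4693, 0.1497, 0.033]
eef_rot: [3.141, -0.0, 1.477]
force: [1.7, 0.1, 0.6]
grip_width: 0.0005
grip_force: 0.0
```

```bash
python3 look.py w10.png
```

```text
19.7 [469.41257169 149.73019286  33.17614635] 1.4767791093915652 [ 0.13855736 -0.35748285  0.75315528]
brass [589. 160.] [648. 184.  26.  25.  48.] z [13.  14.  15.1] tool dx,dy [ 50.8 174.9]
brass [506. 175.] [595. 179.  15.  36.  85.] z [13.  14.1 15.1] tool dx,dy [ 41.1 122.5]
cup [323. 265.] [470. 157.   4.  25.  85.] z [62.1 77.3 88.9] tool dx,dy [7.6 0.3]
cup [429. 392.] [529.  57.   4.  19.  58.] z [60.7 65.8 71.4] tool dx,dy [-87.   68.3]
```

View pics/w10.png

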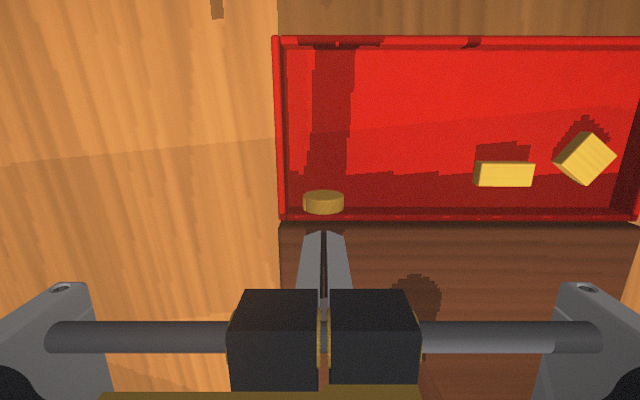

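The disc stands upright at (323,202), just past the fingertips. I'll lower slightly and nudge.

Request:
{"method": "apply_moves", "body": {"plan": [0,0,1.2,0,0,0,0,0,3,0,0,0,3,0,0,0,3,0,0,0,3,0,0,0,3,0,0,0,3,0,0,0,4,0,0,0,4,0,0,0,4,0,0,0,0,0,0,0]}}

```text
time_s: 20.9
ee_pos: [0.4719, 0.18, 0.0312]
eef_rot: [3.142, -0.0, 1.477]
force: [0.3, 0.3, 0.2]
grip_width: 0.0
grip_force: 0.0
```

Request:
{"method": "apply_moves", "body": {"plan": [0,0,-15,0,0,0,-30,0,-10,0,-30,0,-10,0,-10,0,0,0,0,0]}}

```text
time_s: 21.4
ee_pos: [0.4704, 0.1589, 0.1172]
eef_rot: [3.139, -0.001, 1.476]
force: [-0.2, 0.2, -1.0]
grip_width: 0.0001
grip_force: 0.0
```

```bash
python3 look.py w11.png
```

```text
21.45 [469.90883619 159.18581292 115.91804382] 1.4757924323821587 [-0.57501131 -0.23722203 -0.32488144]
brass [510. 155.] [648. 184.  26.  25.  48.] z [12.9 14.1 15.3] tool dx,dy [ 41.8 175.1]
brass [322. 164.] [473. 193.  26.  25.  44.] z [12.9 14.1 15.2] tool dx,dy [33.6  0.4]
brass [452. 166.] [595. 179.  14.  35.  85.] z [13.  14.  15.1] tool dx,dy [ 31.4 122.7]
```

Request:
{"method": "apply_moves", "body": {"plan": [0,0,-25,0,0,-5,-40,0,0,-10,-30,0,0,0,0,0,0,0,0,0,0,0,0,0]}}

```text
time_s: 22.05
ee_pos: [0.4546, 0.161, 0.2093]
eef_rot: [-3.139, 0.001, 1.477]
force: [0.4, -0.3, -0.1]
grip_width: 0.0003
grip_force: 0.0
```

Run:
```python
from h import *
s=camera('side');save(s,'d2.png')
```

```text
(no output)
```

View pics/d2.png

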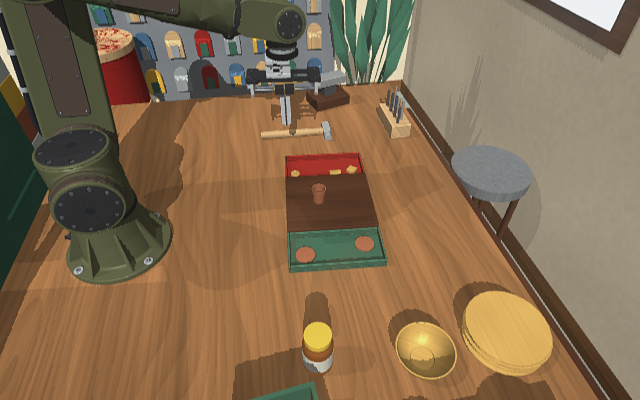

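The side view shows the board clear except for the cup at (318,193), which hasn't moved. The offcuts are in the red tray at about (295–350,172), and everything else is undisturbed.

```bash
python3 -c "
from station import ctrl
print(ctrl.hand_in())"
```

```text
the job is handed in; nothing more can be done
None
```

The disc, square and bar are all lying flat in the red scrap tray, the cup still stands where it was on the board, nothing else was touched, and the job is handed in at about 22 s.

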